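# Feel a ground belt-guard rim for burrs

### The arm

A 6-joint arm with a two-finger parallel gripper is mounted at the origin on the work surface. World frame = base frame: x ahead of the robot, y to its left, z up, the work surface at z = 0. Lengths are in m, angles in degrees, forces in N, time in s.
With the tool pointing down it reaches from about 0.4 to 0.825 m from the base axis. Payload 7 kg.
Tool frame: the origin (TCP) lies at the very end of the fingers, on their centre line; the grasp point (between the pads) lies 19 mm behind it; x points along the fingers, y is the direction in which the jaws open and shut, and the axes are right-handed (so a half turn about x gives the same grasp; the last joint's range is limited). The gripper opens to 88 mm and grips with 3 to 60 N. Pads are 19 mm wide; open, the fingers measure 130 mm over their backs; the gripper's body (78 mm by 193 mm) begins 47 mm behind the grasp point.
Start: joints at [86.866, 20.546, 0.682, 0, -70.136, -16.507], TCP at [0.227, 0.636, 0.227] pointing down, gripper open.
Joint ranges: [-176.03, 176.03], [-82.01, 121.73], [-58.28, 71.71], [-173.87, 95.51], [-174.79, -0.11], [-173.66, 173.66]. Speed limits (degrees/s): [136.94, 136.94, 172.46, 180, 180, 180].

### API

Orientations are given as [roll, pitch, yaw] about the fixed x, y, z axes, in that order (R = Rz(yaw) Ry(pitch) Rx(roll)).
In Python, from plant import * gives the robot as it stands. The module is installed in compiled form; this text tells all that it offers.
- The arm moves only by the shell command python3 -m creep 'ROWS' [FORCE]. ROWS is a JSON object of lists of equal length, an entry for each row: "jaw": the closure, from -1 (fully open) to 1 (shut); "translation": the shift along the tool's x, y, z in m, a list of three; "roll": the turn about the tool's x in rad. A call has exactly 10 rows; each row shifts and turns the commanded pose from where the row before left it, along the tool's axes as they then stand; what a row does not reach is not made up. A row lasts 1/10 s, in which the tool goes at most 50 mm and 8.59 degrees, less where a joint would pass 70% of its speed; a pose out of reach is approached as far as the arm can. A call with a gripper value outside its range is refused whole. The fingers move at their own pace and stop on an object; FORCE is the grip in N (left out, the last holds). Time passes only in rows, so rows that do not move let the fingers close, or fill a call up. It gives the time, the measured TCP pose, the force and the opening at its end, in the units of the state.
- get_state(): the state, without advancing time (a new reading comes with each control period).
- capture(name): name is "scene" or "side" or "wrist"; returns a dict with "image" (420x560x3 uint8, red, green, blue), "fovy" (degrees; the focal length in pixels is half the picture's height over the tangent of half this angle, whatever the lens; pixels are square), "cx", "cy" (the principal point, pixels), "D" ([k1, k2, p1, p2, k3] as OpenCV has them; the pictures are not rectified), "pose" (4x4, takes a point from camera to world coordinates); the wrist camera has in their place "tool_from_camera" (4x4, takes a point from camera to tool coordinates, whose origin is the TCP and whose axes are the tool frame's). Camera axes: x right, y up, looking along -z (the intrinsics and any distortion apply to the point x, -y, -z); pixel columns grow to the right and rows downward; lengths in m; the calibration is good to about 2 mm. A picture is of the moment at which its call begins: read the wrist's pose just before it. There is no depth.
- close_job(): hands the job in, once; it reports no verdict.
The state is a dict: "time_s": time; "joints": joint angles; "qd": joint speeds; "joint_torque": joint torques, N m; "tcp_pos": TCP position; "eef_rot": TCP orientation; "contact_force": force on the tool from outside, world axes, zero at the start; "moment": the same for the moment, N m; "gripper_width": finger opening in m.
Only numpy, scipy, OpenCV 4.12 (cv2) and the standard library are available. Lean on these libraries where they do the work, as an engineer would, in place of code of your own. Each camera call takes 0.05 s, during which the arm holds its last target.

### The job

The upper edge of the belt guard has just been ground; feel it for burrs. With the fingers shut, run the fingertips lightly along the top of the whole rim without skipping any part, from the free end of the long leg, round the bend, to the free end of the short leg, then take the hand away. Do not press hard, do not grip, lift or push the guard out of its place, and leave the bushing, file, oil bottle and spanner where they are.

Things in the scene. Friction and masses are not known exactly. Their poses are not given: they have to be found in the camera images.
- mount: loose dark steel plate 200 x 184 x 8 mm on the bench at any yaw, about 3 kg with the grey belt guard it carries on four soft rubber buffers. Origin: centre of its underside. The guard's upright 4 mm wall is a J seen from above; its level rim is 76 mm above the bench; rim centre line in this frame, mm: (-80, 60) straight to (20, 60), half round about (20, 0), radius 60, by (80, 0) to (20, -60), straight to (-24, -60)
- guard (a joint): how far the guard is pressed down on its buffers (m): 0 at rest, stop at 0.008. It starts to give at about 1.5 N, then about 1 mm for each 3 N, staying level, and springs back
- rim_start (a point): middle of the rim at the free end of the long leg, on top
- rim_finish (a point): middle of the rim at the free end of the short leg, on top
- bend_centre (a point): centre of the half-round bend, at the rim's height (in the air above the 50 mm shaft hole)
- rim_1: part 1 of 9 of the rim, 33 mm long (long straight leg, the stretch at its free end); origin in its middle on top of the rim, x along the rim towards part 2
- rim_2: part 2 of 9 of the rim, 33 mm long (long straight leg, middle); origin in its middle on top of the rim, x along the rim towards part 3
- rim_3: part 3 of 9 of the rim, 33 mm long (long straight leg, next to the bend); origin in its middle on top of the rim, x along the rim towards part 4
- rim_4: part 4 of 9 of the rim, 38 mm long (bend, first fifth); origin in its middle on top of the rim, x along the rim towards part 5
- rim_5: part 5 of 9 of the rim, 38 mm long (bend, second fifth); origin in its middle on top of the rim, x along the rim towards part 6
- rim_6: part 6 of 9 of the rim, 38 mm long (bend, crown); origin in its middle on top of the rim, x along the rim towards part 7
- rim_7: part 7 of 9 of the rim, 38 mm long (bend, fourth fifth); origin in its middle on top of the rim, x along the rim towards part 8
- rim_8: part 8 of 9 of the rim, 38 mm long (bend, last fifth); origin in its middle on top of the rim, x along the rim towards part 9
- rim_9: part 9 of 9 of the rim, 44 mm long (short straight leg up to its free end); origin in its middle on top of the rim, x along the rim towards the free end
- bush: loose steel bushing standing on the guard's back plate inside the wall, 40 mm across, 30 mm tall, its top 20 mm below the rim; origin: centre of its underside. Bystander
- file: loose flat file with a wooden handle lying beside the long leg, 260 x 25 mm, up to 30 mm high; x along it. Bystander
- oil: white oil bottle standing off the bend, 54 mm across, 115 mm tall, origin: centre of its underside. Bystander
- wrench: loose steel spanner 170 mm long lying beside the short leg; x along it. Bystander

How it is judged:
By the outcome, as a careful person would: the job done as asked, in the order asked, and still so for the second after the job is handed in, with the robot touching nothing.
It also fails if it takes over 61 s, if anything falls off the work surface, if the arm or the gripper's body presses on something with over 40 N, if the wrist force passes 120 N, or if a joint passes its speed limit or range.

## Working session

There is one attempt and no reset: what is moved stays moved. The work goes in short steps, Python scripts to look and compute and a shell command to move; the robot and the scene stay as the last step left them, time stands still between calls to the robot, and variables do not carry over. Pictures are saved under pics/ and viewed, and the job is handed in when it is done.

```bash
mkdir -p pics; ls
python3 - <<'E'
from plant import *
import cv2,numpy as np
s=get_state();print(s)
for n in("scene","side","wrist"):
    c=capture(n);cv2.imwrite(f"pics/{n}0.png",c["image"][:,:,::-1])
    print(n,{k:(np.round(v,4).tolist() if k!="image" else 0) for k,v in c.items()})
E
```

```text
pics
{'time_s': 0.0, 'joints': array([ 8.68644927e+01,  2.05923415e+01,  6.32231308e-01, -2.08911363e-02,
       -7.01350381e+01, -1.65095039e+01]), 'qd': array([ 0.05199484,  0.03438752, -0.08469806, -0.01593487,  0.00311388,
       -0.01174376]), 'joint_torque': array([ 2.71109166e-03, -5.82714236e+01,  2.93059194e+01,  6.99727759e+00,
        6.92254049e-03, -1.33643566e-04]), 'tcp_pos': array([0.22675596, 0.63524076, 0.22559831]), 'eef_rot': array([  94.84894128,   89.90284543, -104.80318515]), 'contact_force': array([ 0.74423412,  0.04026194, -0.28893416]), 'moment': array([-0.00931825, -0.01406502,  0.04026849]), 'gripper_width': 0.08740420413860364}
scene {'image': 0, 'fovy': 53.6247, 'cx': 284.4061, 'cy': 213.5613, 'D': [-0.1022, 0.0, 0.0, 0.0, 0.0], 'pose': [[-0.7134, -0.426, 0.5565, 0.978], [0.7006, -0.4169, 0.5791, 0.5221], [-0.0147, 0.803, 0.5959, 0.5079], [0.0, 0.0, 0.0, 1.0]]}
side {'image': 0, 'fovy': 43.1729, 'cx': 275.9273, 'cy': 211.3232, 'D': [-0.1743, 0.0, 0.0, 0.0, 0.0], 'pose': [[0.8927, 0.3377, -0.2983, 0.2151], [-0.4506, 0.6691, -0.591, -0.5996], [-0.0001, 0.662, 0.7495, 0.9198], [0.0, 0.0, 0.0, 1.0]]}
wrist {'image': 0, 'fovy': 71.3379, 'cx': 282.3886, 'cy': 210.0324, 'D': [-0.0061, 0.0, 0.0, 0.0, 0.0], 'tool_from_camera': [[-0.0011, 0.2693, -0.963, -0.158], [1.0, 0.0004, -0.001, 0.0006], [0.0001, -0.963, -0.2693, -0.0719], [0.0, 0.0, 0.0, 1.0]]}
```

View pics/scene0.png

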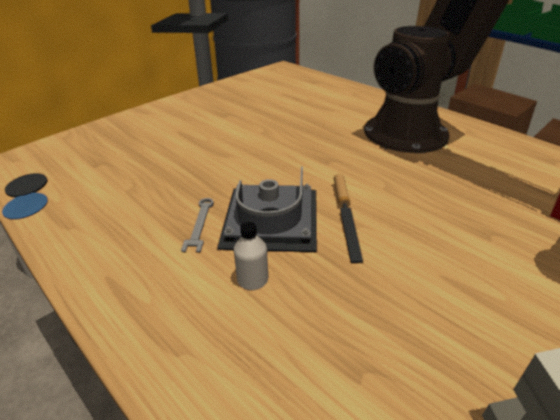

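View pics/side0.png

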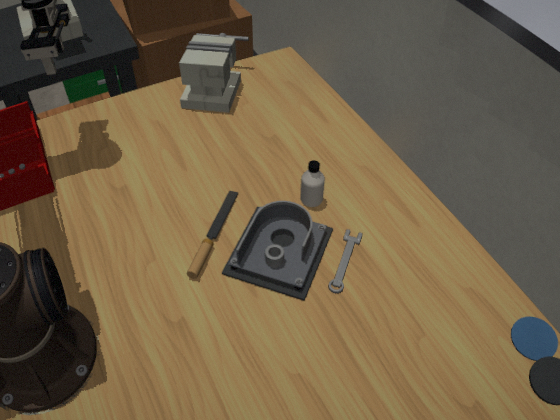

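View pics/wrist0.png

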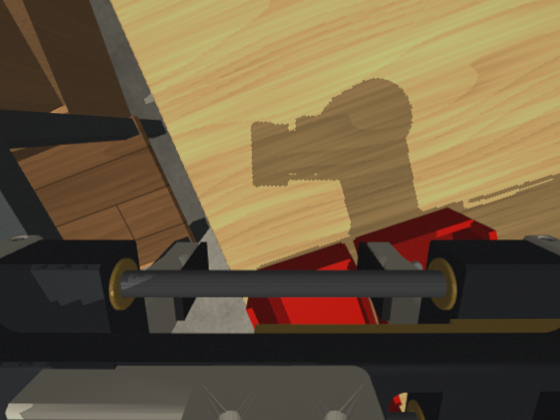

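The guard sits at about (270,215) in the scene view and (280,250) in the side view. In the side view the long leg is on the file side, the bottle is off the bend at (313,185), and the spanner is beside the short leg. The wrist camera doesn't see it yet. I'll zoom in.

```bash
cat > h.py <<'E'
import numpy as np,cv2
from plant import *
def K(c):
    f=c["image"].shape[0]/2/np.tan(np.radians(c["fovy"])/2)
    return np.array([[f,0,c["cx"]],[0,f,c["cy"]],[0,0,1.]])
def rays(c,px,T=None):
    T=c["pose"] if T is None else T
    u=cv2.undistortPoints(np.array(px,float).reshape(-1,1,2),K(c),np.array(c["D"])).reshape(-1,2)
    d=np.c_[u[:,0],-u[:,1],-np.ones(len(u))]@np.array(T)[:3,:3].T
    return np.array(T)[:3,3],d
def onz(c,px,z,T=None):
    o,d=rays(c,px,T); t=(z-o[2])/d[:,2]; return o+d*t[:,None]
def proj(c,P,T=None):
    T=np.array(c["pose"] if T is None else T); P=np.array(P,float).reshape(-1,3)
    q=(P-T[:3,3])@T[:3,:3]; q=q*[1,-1,-1]
    return cv2.projectPoints(q,np.zeros(3),np.zeros(3),K(c),np.array(c["D"]))[0].reshape(-1,2)
def crop(name,c,r0,r1,c0,c1,k):
    cv2.imwrite(name,cv2.resize(np.ascontiguousarray(c["image"][r0:r1,c0:c1,::-1]),None,fx=k,fy=k,interpolation=cv2.INTER_CUBIC))
E
python3 - <<'E'
import cv2
a=cv2.imread('pics/side0.png')[190:310,210:350];b=cv2.imread('pics/scene0.png')[155:260,205:335]
cv2.imwrite('pics/side0z.png',cv2.resize(a,None,fx=5,fy=5,interpolation=2))
cv2.imwrite('pics/scene0z.png',cv2.resize(b,None,fx=5,fy=5,interpolation=2))
E
```

```text
(no output)
```

View pics/side0z.png

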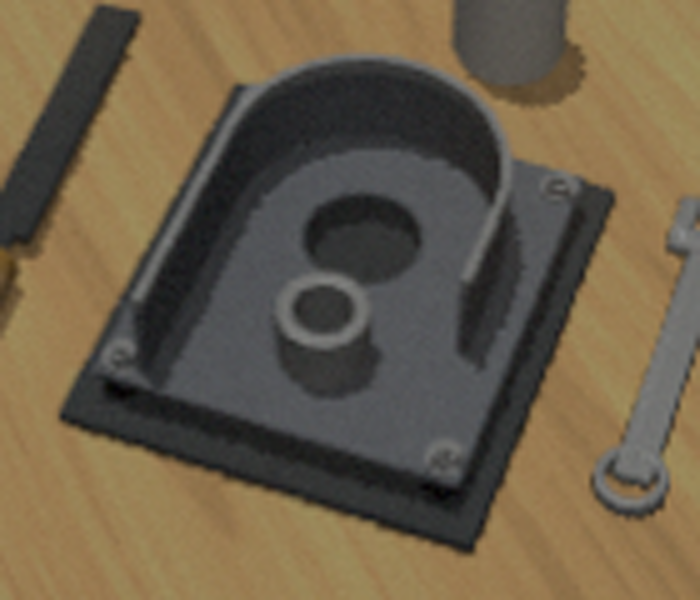

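View pics/scene0z.png

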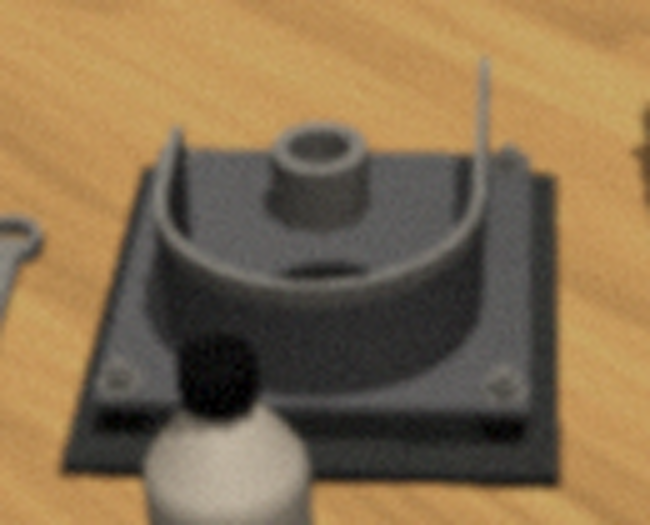

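```bash
cat > m.py <<'E'
from h import *
def kab(M,W):
    M=np.array(M)[:,:2];W=np.array(W)[:,:2];m=M.mean(0);w=W.mean(0);A=M-m;B=W-w
    th=np.arctan2((A[:,0]*B[:,1]-A[:,1]*B[:,0]).sum(),(A*B).sum())
    R=np.array([[np.cos(th),-np.sin(th)],[np.sin(th),np.cos(th)]]);t=w-R@m
    return np.degrees(th),t,R,(W-(A@R.T+w))*1000
E
python3 - <<'E'
from m import *
si=capture("side");sc=capture("scene")
f=lambda L,o:[(x/5-.4+o[0],y/5-.4+o[1]) for x,y in L]
A=np.r_[onz(si,f([(138,298),(465,278)],(210,190)),.076),onz(si,f([(63,413),(473,545),(613,192)],(210,190)),.006)]
B=np.r_[onz(sc,f([(485,60),(177,130)],(205,155)),.076),onz(sc,f([(65,470),(557,478),(555,178)],(205,155)),.004)]
MA=np.array([(-80,60),(-24,-60),(-100,92),(-100,-92),(100,-92)])/1e3
MB=np.array([(-80,60),(-24,-60),(100,-92),(100,92),(-100,92)])/1e3
for M,W in((MA,A),(MB,B),(np.r_[MA,MB],np.r_[A,B])):
    th,t,R,e=kab(M,W);print(th,t);print(np.round(e,1).tolist())
    print("z76 centre",R@[.02,0]+t, "start",R@[-.08,.06]+t)
E
```

```text
42.558095944275934 [0.53533545 0.02046432]
[[0.5, -0.0], [-0.4, 0.5], [2.3, -0.7], [0.0, 0.8], [-2.4, -0.6]]
z76 centre [0.55006729 0.03399107] start [0.43582785 0.01055285]
42.91431819209867 [0.53501405 0.02096123]
[[0.6, 1.5], [1.3, 1.9], [-1.7, 0.1], [-0.0, -3.2], [-0.2, -0.3]]
z76 centre [0.54966151 0.03457931] start [0.43557    0.01043128]
42.76288290665804 [0.53508405 0.0207268 ]
[[0.7, 0.1], [-0.4, 0.2], [2.5, -0.5], [-0.2, 0.6], [-2.1, -1.3], [0.6, 1.5], [1.4, 2.2], [-1.7, 0.6], [-0.5, -2.9], [-0.2, -0.4]]
z76 centre [0.54976745 0.03430612] start [0.43561251 0.01045973]
```

Run:
```python
from h import *
from scipy.spatial.transform import Rotation as Ro
s=get_state();R=Ro.from_euler('xyz',s["eef_rot"],degrees=True).as_matrix();print(np.round(R,4))
si=capture("side");print(s["time_s"])
print("bottle base",onz(si,[(313,206)],0), "file ends",onz(si,[(232,194),(195,270)],.01))
p=s["tcp_pos"];
print("heading y",np.degrees(np.arctan2(R[1,1],R[0,1])),"z",np.degrees(np.arctan2(R[1,2],R[0,2])))
c,sn=np.cos(np.radians(42.76)),np.sin(np.radians(42.76))
for n,M in dict(start=(-.08,.06),cen=(.02,0)).items():
    g=np.array([.53508+c*M[0]-sn*M[1],.0207+sn*M[0]+c*M[1],.076+.1]);print(n,g,"tool shift",R.T@(g-p))
```

```text
[[-2.000e-04 -3.362e-01 -9.418e-01]
 [-7.000e-04 -9.418e-01  3.362e-01]
 [-1.000e+00  7.000e-04 -1.000e-04]]
0.25
bottle base [[ 6.65918252e-01  1.01551829e-01 -1.11022302e-16]] file ends [[0.50927364 0.21321779 0.01      ]
 [0.35187039 0.04783116 0.01      ]]
heading y -109.64357819195442 z 160.35642536593448
start [0.43560794 0.01043793 0.176     ] tool shift [ 0.05055059  0.51849918 -0.40676362]
cen [0.54976408 0.03427858 0.176     ] tool shift [ 0.0505162   0.45767039 -0.50626165]
```

The side view puts the mount at about (0.535, 0.021), yaw 42.8°. Next I'll shut the fingers and move to a viewpoint above the guard for a wrist check.

```bash
python3 -m creep '{"jaw":[1,1,1,1,1,1,1,1,1,1],"translation":[[0,0.0333,-0.0321],[0,0.0333,-0.0321],[0,0.0333,-0.0321],[0,0.0333,-0.0321],[0,0.0333,-0.0321],[0,0.0333,-0.0321],[0,0.0333,-0.0321],[0,0.0333,-0.0321],[0,0.0333,-0.0321],[0,0.0333,-0.0321]],"roll":[0,0,0,0,0,0,0,0,0,0]}' 5
python3 -m creep '{"jaw":[1,1,1,1,1,1,1,1,1,1],"translation":[[0,0.0333,-0.0321],[0,0.0333,-0.0321],[0,0.0333,-0.0321],[0,0,0],[0,0,0],[0,0,0],[0,0,0],[0,0,0],[0,0,0],[0,0,0]],"roll":[0,0,0,0.1204,0.1204,0.1204,0.1204,0,0,0]}'
python3 - <<'E'
from h import *
s=get_state();c=capture("wrist");np.save("w1.npy",np.r_[s["tcp_pos"],s["eef_rot"]]);cv2.imwrite("pics/w1.png",c["image"][:,:,::-1])
print({k:np.round(v,3).tolist() for k,v in s.items()})
E
```

```text
time_s: 1.3
tcp_pos: [0.4177, 0.2125, 0.227]
eef_rot: [-111.3, 89.9, 49.1]
contact_force: [0.7, 1.5, -0.7]
gripper_width: 0.0131
time_s: 2.3
tcp_pos: [0.4744, 0.0878, 0.2266]
eef_rot: [-85.4, 90.0, 47.6]
contact_force: [-0.0, -0.5, 0.4]
gripper_width: 0.0005
{'time_s': 2.3, 'joints': [33.909, 2.114, -22.806, -0.001, -65.076, 9.02], 'qd': [0.035, 0.087, 0.095, -0.009, 0.065, -0.634], 'joint_torque': [-0.041, -31.372, 28.314, 6.739, 0.048, 0.018], 'tcp_pos': [0.474, 0.088, 0.227], 'eef_rot': [-85.37, 89.995, 47.558], 'contact_force': [-0.03, -0.469, 0.396], 'moment': [0.063, 0.009, 0.047], 'gripper_width': 0.001}
```

View pics/w1.png

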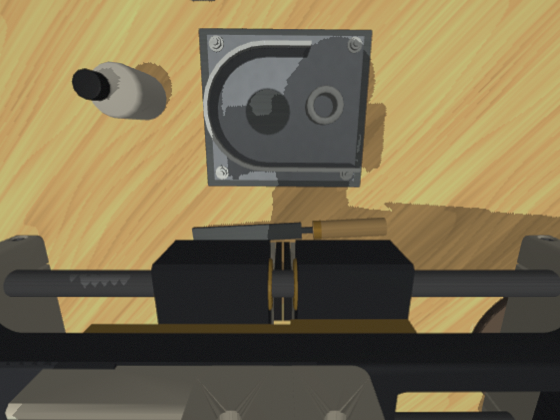

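Run:
```python
import cv2
a=cv2.imread('pics/w1.png')[20:195,190:385]
cv2.imwrite('pics/w1z.png',cv2.resize(a,None,fx=4,fy=3.42857 if 0 else 4)[:600] if 0 else cv2.resize(a,None,fx=3.4,fy=3.4,interpolation=2))
```

```text
(no output)
```

View pics/w1z.png

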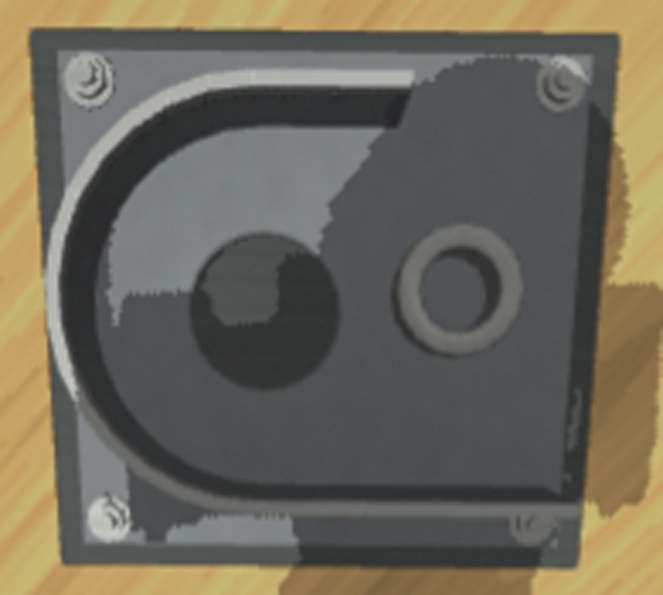

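The wrist view shows the whole guard. In the zoom, rim_finish is at (414,78), rim_start at about (583,509) and the crown at (53,295).

Run:
```python
from m import *
from scipy.spatial.transform import Rotation as Ro
v=np.load("w1.npy");c=capture("wrist")
T=np.eye(4);T[:3,:3]=Ro.from_euler('xyz',v[3:],degrees=True).as_matrix();T[:3,3]=v[:3];T=T@np.array(c["tool_from_camera"])
f=lambda L:[(x/3.4-.35+190,y/3.4-.35+20) for x,y in L]
W=np.r_[onz(c,f([(583,509),(414,78),(265,504),(265,79)]),.076,T),onz(c,f([(30,30),(618,36),(578,565),(63,562)]),.008,T)]
M=np.array([(-80,60),(-24,-60),(20,60),(20,-60),(100,-92),(-100,-92),(-100,92),(100,92)])/1e3
for k in(slice(0,4),slice(4,8),slice(0,8)):
    M2,W2=M[k].copy(),W[k]
    if k==slice(0,4): pass
    th,t,R,e=kab(M2,W2);print(th,t,np.round(e@R,1).tolist())
# crown
cr=onz(c,f([(53,295)]),.076,T);print("crown in mount",(cr[0,:2]-[.535,.0207])@R)
```

```text
42.4788156323801 [0.53251561 0.0174943 ] [[0.7, -0.2], [1.2, 0.3], [-0.6, -1.0], [-1.3, 0.9]]
42.55443918191492 [0.53372176 0.01866589] [[-1.1, 1.3], [1.3, 1.8], [0.9, -1.6], [-1.2, -1.5]]
42.53820051288361 [0.53311308 0.01808621] [[-0.1, -0.2], [0.3, 0.3], [-1.4, -1.0], [-2.2, 0.8], [-0.2, 1.3], [2.1, 1.8], [1.8, -1.6], [-0.3, -1.4]]
crown in mount [ 0.07722119 -0.00252532]
```

```bash
cat > g.py <<'E'
from h import *
from scipy.spatial.transform import Rotation as Ro
def mount(O=(.534,.0193),yaw=42.6):
    s=get_state();R=Ro.from_euler('xyz',s["eef_rot"],degrees=True).as_matrix()
    a=np.radians(yaw);Rm=np.array([[np.cos(a),-np.sin(a)],[np.sin(a),np.cos(a)]])
    p=s["tcp_pos"]
    print("t",round(s["time_s"],2),"TCP in mount mm",np.round(Rm.T@(p[:2]-O)*1e3,2),"z",np.round(p[2]*1e3,2),"z heading-yaw",round(np.degrees(np.arctan2(R[1,2],R[0,2]))-yaw,2),"tilt",np.round(np.degrees(R[2,1:]),2),"F",np.round(s["contact_force"],2),"w",round(s["gripper_width"],4))
if __name__=="__main__": mount()
E
python3 g.py
```

```text
t 2.4 TCP in mount mm [ 2.5  90.77] z 226.57 z heading-yaw 90.27 tilt [-0. -0.] F [-0.26 -0.42  0.2 ] w 0.0007
```

```bash
python3 -m creep '{"jaw":[1,1,1,1,1,1,1,1,1,1],"translation":[[0.02,0.0167,-0.0062],[0.02,0.0167,-0.0062],[0.02,0.0167,-0.0062],[0.02,0.0167,-0.0062],[0.02,0.0167,-0.006],[0.015,0,0],[0.01,0,0],[0.01,0,0],[0.004,0,0],[0,0,0]],"roll":[0.0047,0,0,0,0,0,0,0,0,0]}'
python3 g.py
python3 - <<'E'
from h import *
for n in("side","scene"):
    c=capture(n); 
    crop(f"pics/{n}2.png",c,*((180,310,200,350) if n=="side" else (140,260,200,340)),4.2)
E
```

```text
time_s: 3.4
tcp_pos: [0.4337, 0.0088, 0.0872]
eef_rot: [76.9, 90.0, -150.6]
contact_force: [-0.2, -0.1, -0.4]
gripper_width: 0.0005
t 3.4 TCP in mount mm [-80.92  60.12] z 87.22 z heading-yaw 89.93 tilt [0.05 0.01] F [-0.17 -0.12 -0.42] w 0.0005
```

View pics/side2.png

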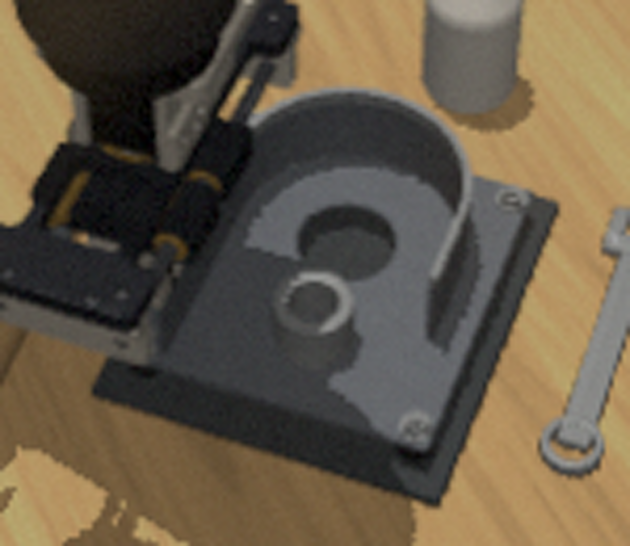

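View pics/scene2.png

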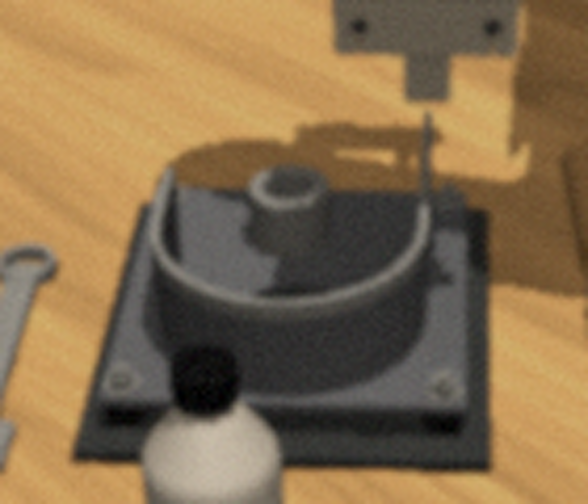

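In the scene view the shut fingers end at (426,98), centred over the long leg's free end at (428,113). I'll go down slowly.

```bash
python3 g.py; python3 -m creep '{"jaw":[1,1,1,1,1,1,1,1,1,1],"translation":[[0.0015,0,0],[0.0015,0,0],[0.001,0,0],[0.001,0,0],[0.001,0,0],[0.001,0,0],[0,0,0],[0,0,0],[0,0,0],[0,0,0]],"roll":[0,0,0,0,0,0,0,0,0,0]}'; python3 g.py
```

```text
t 3.5 TCP in mount mm [-80.57  59.93] z 87.88 z heading-yaw 89.93 tilt [-0.02 -0.01] F [ 1.3  -0.43 -1.23] w 0.0005
time_s: 4.5
tcp_pos: [0.4337, 0.0086, 0.0806]
eef_rot: [-109.2, 90.0, 23.3]
contact_force: [-0.0, 0.2, 0.3]
gripper_width: 0.0006
t 4.5 TCP in mount mm [-81.06  59.97] z 80.59 z heading-yaw 89.9 tilt [-0. -0.] F [-0.03  0.23  0.3 ] w 0.0006
```

```bash
python3 -m creep '{"jaw":[1,1,1,1,1,1,1,1,1,1],"translation":[[0.0015,0,0],[0.001,0,0],[0.0005,0,0],[0.0005,0,0],[0.0005,0,0],[0.0005,0,0],[0,0,0],[0,0,0],[0,0,0],[0,0,0]],"roll":[0,0,0,0,0,0,0,0,0,0]}'
python3 - <<'E'
from h import *
from g import mount
for i in range(4): mount(); capture("wrist")
E
```

```text
time_s: 5.5
tcp_pos: [0.4338, 0.0086, 0.0761]
eef_rot: [-128.7, 90.0, 3.8]
contact_force: [-0.6, 1.0, 2.5]
gripper_width: 0.0007
t 5.5 TCP in mount mm [-81.05  59.95] z 76.11 z heading-yaw 89.9 tilt [-0.01 -0.  ] F [-0.6   0.98  2.52] w 0.0007
t 5.55 TCP in mount mm [-81.02  59.94] z 76.12 z heading-yaw 89.9 tilt [-0.01 -0.  ] F [-0.73 -0.54  1.67] w 0.0003
t 5.6 TCP in mount mm [-81.02  59.95] z 76.12 z heading-yaw 89.9 tilt [-0.01 -0.  ] F [-0.39  0.14  2.01] w 0.0003
t 5.65 TCP in mount mm [-81.07  59.97] z 76.09 z heading-yaw 89.89 tilt [-0. -0.] F [ 0.27 -0.67  1.01] w 0.0003
```

Touching at about 1.8 N with z at 76.1. I'll press 0.6 mm more and start along the long leg.

```bash
python3 -m creep '{"jaw":[1,1,1,1,1,1,1,1,1,1],"translation":[[0.0003,0,0],[0.0003,0,0],[0,-0.0025,0],[0,-0.0025,0],[0,-0.0025,0],[0,-0.0025,0],[0,-0.0025,0],[0,-0.0025,0],[0,-0.0025,0],[0,-0.0025,0]],"roll":[0,0,0,0,0,0,0,0,0,0]}'; python3 g.py
```

```text
time_s: 6.7
tcp_pos: [0.4486, 0.0222, 0.0755]
eef_rot: [153.4, 90.0, -74.1]
contact_force: [-3.0, -1.5, 2.8]
gripper_width: 0.0004
t 6.7 TCP in mount mm [-60.85  59.94] z 75.46 z heading-yaw 89.9 tilt [ 0. -0.] F [-3.02 -1.55  2.81] w 0.0004
```

```bash
python3 -m creep '{"jaw":[1,1,1,1,1,1,1,1,1,1],"translation":[[0,-0.0027,0],[0,-0.0027,0],[0,-0.0027,0],[0,-0.0027,0],[0,-0.0027,0],[0,-0.0027,0],[0,-0.0027,0],[0,-0.0027,0],[0,-0.0027,0],[0,-0.0027,0]],"roll":[0,0,0,0,0,0,0,0,0,0]}'; python3 g.py
```

```text
time_s: 7.7
tcp_pos: [0.4685, 0.0405, 0.0755]
eef_rot: [-161.3, 90.0, -28.8]
contact_force: [-1.5, -2.6, 4.1]
gripper_width: 0.0003
t 7.7 TCP in mount mm [-33.85  59.88] z 75.47 z heading-yaw 89.9 tilt [-0. -0.] F [-1.45 -2.62  4.1 ] w 0.0003
```

```bash
python3 -m creep '{"jaw":[1,1,1,1,1,1,1,1,1,1],"translation":[[0,-0.0027,0],[0,-0.0027,0],[0,-0.0027,0],[0,-0.0027,0],[0,-0.0027,0],[0,-0.0027,0],[0,-0.0027,0],[0,-0.0027,0],[0,-0.0027,0],[0,-0.0027,0]],"roll":[0,0,0,0,0,0,0,0,0,0]}'
python3 - <<'E'
from h import *
from g import mount
mount()
c=capture("scene");crop("pics/scene3.png",c,140,260,200,340,4.2);mount()
c=capture("side");crop("pics/side3.png",c,180,310,200,350,4.2);mount()
E
```

```text
time_s: 8.7
tcp_pos: [0.4884, 0.0587, 0.0755]
eef_rot: [-66.1, 90.0, 66.4]
contact_force: [-2.7, -2.1, 3.1]
gripper_width: 0.0008
t 8.7 TCP in mount mm [-6.84 59.85] z 75.47 z heading-yaw 89.9 tilt [-0.  0.] F [-2.73 -2.14  3.11] w 0.0008
t 8.75 TCP in mount mm [-6.4  59.79] z 75.5 z heading-yaw 89.9 tilt [-0.02 -0.01] F [-1.81 -0.85  4.44] w 0.0005
t 8.8 TCP in mount mm [-6.44 59.83] z 75.5 z heading-yaw 89.91 tilt [-0.03 -0.01] F [-2.28 -1.38  3.69] w 0.0005
```

View pics/scene3.png

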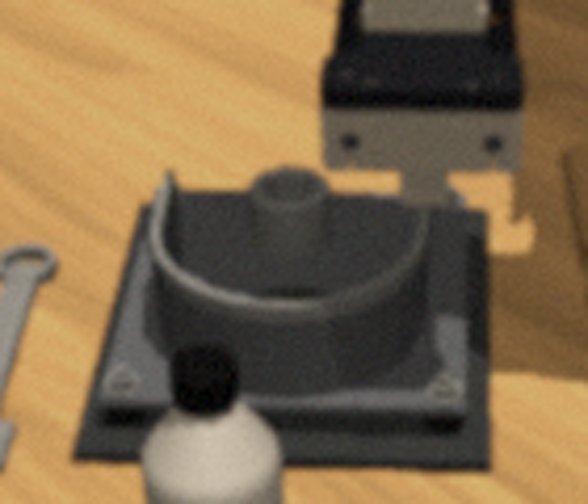

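View pics/side3.png

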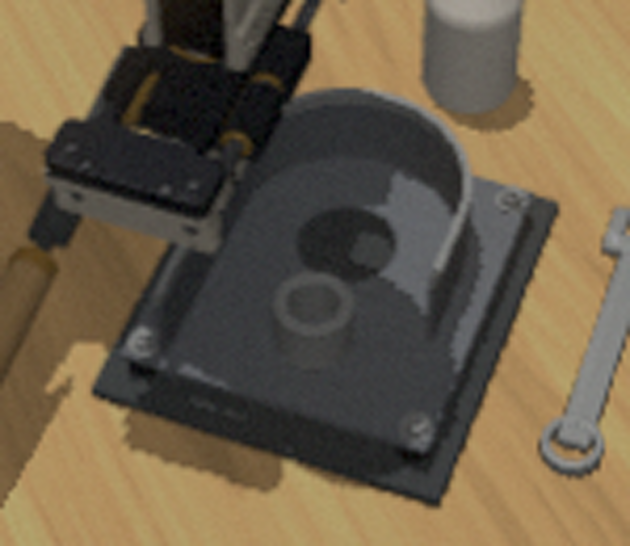

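The guard hasn't moved, and in the scene view the finger at (425,190) rides on the rim. I'll finish the long leg and print the bend increments.

```bash
python3 -m creep '{"jaw":[1,1,1,1,1,1,1,1,1,1],"translation":[[0,-0.0026,0],[0,-0.0027,0],[0,-0.0026,0],[0,-0.0027,0],[0,-0.0026,0],[0,-0.0027,0],[0,-0.0026,0],[0,-0.0027,0],[0,-0.0026,0],[0,-0.0027,0]],"roll":[0,0,0,0,0,0,0,0,0,0]}'; python3 g.py
python3 - <<'E'
import numpy as np
for i in range(60):
    t=np.radians(3*i+1.5); print("[0,%.4f,%.4f]"%(-.0031413*np.cos(t),-.0031413*np.sin(t)),end="," if i%10<9 else "\n")
E
```

```text
time_s: 9.8
tcp_pos: [0.508, 0.0766, 0.0755]
eef_rot: [-144.7, 90.0, -12.2]
contact_force: [-2.1, -2.8, 4.3]
gripper_width: 0.0005
t 9.8 TCP in mount mm [19.64 59.78] z 75.47 z heading-yaw 89.89 tilt [-0. -0.] F [-2.11 -2.76  4.26] w 0.0005
[0,-0.0031,-0.0001],[0,-0.0031,-0.0002],[0,-0.0031,-0.0004],[0,-0.0031,-0.0006],[0,-0.0031,-0.0007],[0,-0.0030,-0.0009],[0,-0.0030,-0.0010],[0,-0.0029,-0.0012],[0,-0.0028,-0.0014],[0,-0.0028,-0.0015]
[0,-0.0027,-0.0016],[0,-0.0026,-0.0018],[0,-0.0025,-0.0019],[0,-0.0024,-0.0020],[0,-0.0023,-0.0022],[0,-0.0022,-0.0023],[0,-0.0020,-0.0024],[0,-0.0019,-0.0025],[0,-0.0018,-0.0026],[0,-0.0016,-0.0027]
[0,-0.0015,-0.0028],[0,-0.0014,-0.0028],[0,-0.0012,-0.0029],[0,-0.0010,-0.0030],[0,-0.0009,-0.0030],[0,-0.0007,-0.0031],[0,-0.0006,-0.0031],[0,-0.0004,-0.0031],[0,-0.0002,-0.0031],[0,-0.0001,-0.0031]
[0,0.0001,-0.0031],[0,0.0002,-0.0031],[0,0.0004,-0.0031],[0,0.0006,-0.0031],[0,0.0007,-0.0031],[0,0.0009,-0.0030],[0,0.0010,-0.0030],[0,0.0012,-0.0029],[0,0.0014,-0.0028],[0,0.0015,-0.0028]
[0,0.0016,-0.0027],[0,0.0018,-0.0026],[0,0.0019,-0.0025],[0,0.0020,-0.0024],[0,0.0022,-0.0023],[0,0.0023,-0.0022],[0,0.0024,-0.0020],[0,0.0025,-0.0019],[0,0.0026,-0.0018],[0,0.0027,-0.0016]
[0,0.0028,-0.0015],[0,0.0028,-0.0014],[0,0.0029,-0.0012],[0,0.0030,-0.0010],[0,0.0030,-0.0009],[0,0.0031,-0.0007],[0,0.0031,-0.0006],[0,0.0031,-0.0004],[0,0.0031,-0.0002],[0,0.0031,-0.0001]
```

```bash
python3 -m creep '{"jaw":[1,1,1,1,1,1,1,1,1,1],"translation":[[0,-0.0031,-0.0001],[0,-0.0031,-0.0002],[0,-0.0031,-0.0004],[0,-0.0031,-0.0006],[0,-0.0031,-0.0007],[0,-0.003,-0.0009],[0,-0.003,-0.001],[0,-0.0029,-0.0012],[0,-0.0028,-0.0014],[0,-0.0028,-0.0015]],"roll":[0,0,0,0,0,0,0,0,0,0]}'; python3 g.py
```

```text
time_s: 10.8
tcp_pos: [0.5356, 0.091, 0.0755]
eef_rot: [-79.8, 90.0, 52.7]
contact_force: [-2.9, -1.4, 4.0]
gripper_width: 0.0008
t 10.8 TCP in mount mm [49.72 51.65] z 75.48 z heading-yaw 89.9 tilt [-0.01  0.  ] F [-2.94 -1.39  4.03] w 0.0008
```

```bash
python3 -m creep '{"jaw":[1,1,1,1,1,1,1,1,1,1],"translation":[[0,-0.0027,-0.0016],[0,-0.0026,-0.0018],[0,-0.0025,-0.0019],[0,-0.0024,-0.002],[0,-0.0023,-0.0022],[0,-0.0022,-0.0023],[0,-0.002,-0.0024],[0,-0.0019,-0.0025],[0,-0.0018,-0.0026],[0,-0.0016,-0.0027]],"roll":[0,0,0,0,0,0,0,0,0,0]}'; python3 g.py
```

```text
time_s: 11.8
tcp_pos: [0.5668, 0.0895, 0.0755]
eef_rot: [-97.2, 90.0, 35.3]
contact_force: [-2.8, 1.3, 3.7]
gripper_width: 0.0008
t 11.8 TCP in mount mm [71.63 29.49] z 75.49 z heading-yaw 89.9 tilt [-0.01 -0.  ] F [-2.82  1.32  3.71] w 0.0008
```

```bash
python3 -m creep '{"jaw":[1,1,1,1,1,1,1,1,1,1],"translation":[[0,-0.0015,-0.0028],[0,-0.0014,-0.0028],[0,-0.0012,-0.0029],[0,-0.001,-0.003],[0,-0.0009,-0.003],[0,-0.0007,-0.0031],[0,-0.0006,-0.0031],[0,-0.0004,-0.0031],[0,-0.0002,-0.0031],[0,-0.0001,-0.0031]],"roll":[0,0,0,0,0,0,0,0,0,0]}'; python3 g.py;  python3 - <<'E'
from h import *
c=capture("scene");crop("pics/scene4.png",c,140,260,200,340,4.2)
c=capture("side");crop("pics/side4.png",c,180,310,200,350,4.2)
E
```

```text
time_s: 12.8
tcp_pos: [0.5929, 0.0726, 0.0755]
eef_rot: [-105.1, 90.0, 27.4]
contact_force: [-2.0, 2.2, 3.6]
gripper_width: 0.0004
t 12.8 TCP in mount mm [79.46 -0.62] z 75.52 z heading-yaw 89.89 tilt [-0.02 -0.  ] F [-1.98  2.23  3.64] w 0.0004
```

View pics/side4.png

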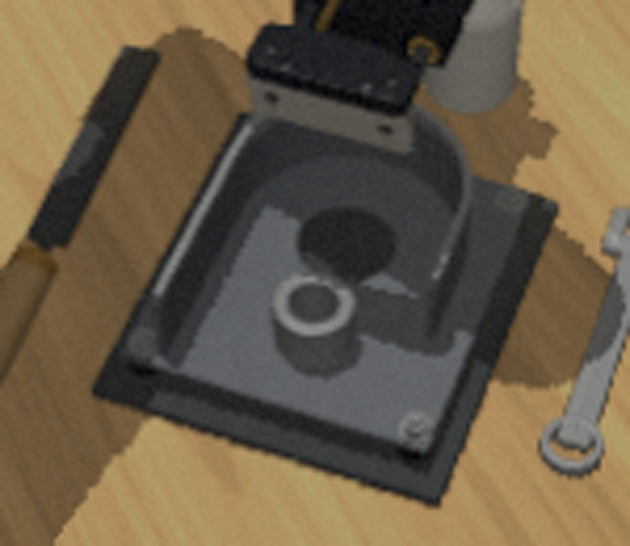

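View pics/scene4.png

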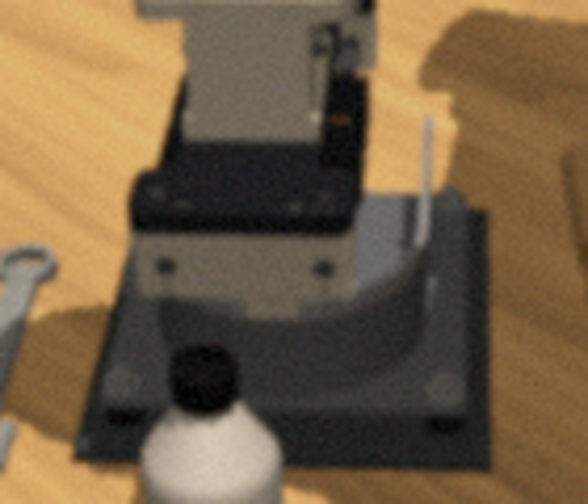

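Guard unmoved, and the fingers sit on the crown with the bottle clear. Next is the second half of the bend.

```bash
python3 -m creep '{"jaw":[1,1,1,1,1,1,1,1,1,1],"translation":[[0,-0.0001,-0.003],[0,0,-0.003],[0,0.0003,-0.003],[0,0.0005,-0.003],[0,0.0007,-0.003],[0,0.0009,-0.003],[0,0.001,-0.003],[0,0.0012,-0.0029],[0,0.0014,-0.0028],[0,0.0015,-0.0028]],"roll":[0,0,0,0,0,0,0,0,0,0]}'; python3 g.py
```

```text
time_s: 13.9
tcp_pos: [0.6073, 0.0458, 0.0756]
eef_rot: [-119.4, 90.0, 13.1]
contact_force: [-0.9, 2.7, 4.5]
gripper_width: 0.0005
t 13.9 TCP in mount mm [ 71.92 -30.09] z 75.55 z heading-yaw 89.9 tilt [-0.02 -0.01] F [-0.92  2.65  4.45] w 0.0005
```

```bash
python3 -m creep '{"jaw":[1,1,1,1,1,1,1,1,1,1],"translation":[[0,0.0016,-0.0027],[0,0.0018,-0.0026],[0,0.0019,-0.0025],[0,0.002,-0.0024],[0,0.0022,-0.0023],[0,0.0023,-0.0022],[0,0.0024,-0.002],[0,0.0025,-0.0019],[0,0.0026,-0.0018],[0,0.0027,-0.0016]],"roll":[0,0,0,0,0,0,0,0,0,0]}'; python3 g.py
```

```text
time_s: 14.9
tcp_pos: [0.6058, 0.0147, 0.0755]
eef_rot: [-130.4, 90.0, 2.1]
contact_force: [1.1, 2.0, 4.1]
gripper_width: 0.0004
t 14.9 TCP in mount mm [ 49.73 -52.  ] z 75.53 z heading-yaw 89.9 tilt [-0.01 -0.01] F [1.09 2.04 4.14] w 0.0004
```

Within 0.3 mm of plan. The last bit of the bend is next, then the short leg.

```bash
python3 -m creep '{"jaw":[1,1,1,1,1,1,1,1,1,1],"translation":[[0,0.0028,-0.0015],[0,0.0028,-0.0014],[0,0.0029,-0.0012],[0,0.003,-0.001],[0,0.003,-0.0009],[0,0.0031,-0.0007],[0,0.0031,-0.0006],[0,0.0031,-0.0004],[0,0.0031,-0.0002],[0,0.0031,-0.0001]],"roll":[0,0,0,0,0,0,0,0,0,0]}'; python3 g.py;  python3 - <<'E'
from h import *
c=capture("scene");crop("pics/scene5.png",c,140,260,200,340,4.2)
E
```

```text
time_s: 15.9
tcp_pos: [0.5889, -0.0114, 0.0755]
eef_rot: [-136.6, 90.0, -4.1]
contact_force: [2.9, 1.4, 4.3]
gripper_width: 0.0004
t 15.9 TCP in mount mm [ 19.64 -59.82] z 75.52 z heading-yaw 89.9 tilt [-0.01 -0.01] F [2.94 1.43 4.34] w 0.0004
```

View pics/scene5.png

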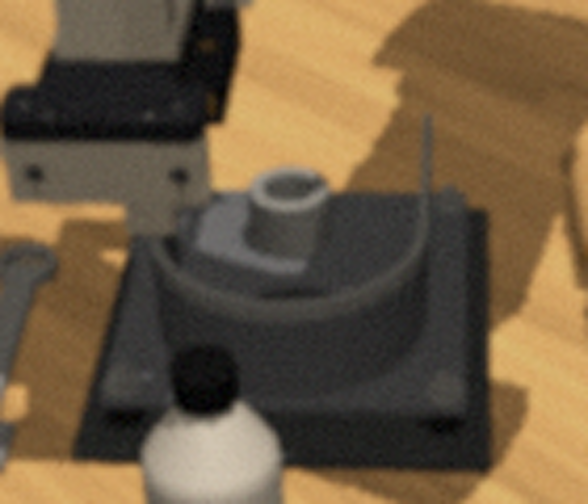

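```bash
python3 -m creep '{"jaw":[1,1,1,1,1,1,1,1,1,1],"translation":[[0,0.0023,0],[0,0.0023,0],[0,0.0023,0],[0,0.0023,0],[0,0.0023,0],[0,0.0023,0],[0,0.0023,0],[0,0.0023,0],[0,0.0023,0],[0,0.0023,0]],"roll":[0,0,0,0,0,0,0,0,0,0]}'; python3 g.py
```

```text
time_s: 16.95
tcp_pos: [0.5719, -0.0269, 0.0755]
eef_rot: [-145.2, 90.0, -12.7]
contact_force: [3.0, 2.3, 4.2]
gripper_width: 0.0002
t 16.95 TCP in mount mm [ -3.38 -59.68] z 75.47 z heading-yaw 89.9 tilt [-0. -0.] F [2.96 2.26 4.18] w 0.0002
```

```bash
python3 -m creep '{"jaw":[1,1,1,1,1,1,1,1,1,1],"translation":[[0,0.0024,0],[0,0.0024,0],[0,0.0024,0],[0,0.0024,0],[0,0.0024,0],[0,0.0024,0],[0,0.0024,0],[0,0.0024,0],[0,0.0024,0],[0,0.0024,0]],"roll":[0,0,0,0,0,0,0,0,0,0]}'; python3 g.py
python3 - <<'E'
from h import *
c=capture("scene");crop("pics/scene6.png",c,140,260,200,340,4.2)
c=capture("side");crop("pics/side6.png",c,180,310,200,350,4.2)
E
```

```text
time_s: 17.95
tcp_pos: [0.554, -0.0432, 0.0754]
eef_rot: [61.6, 90.0, -165.9]
contact_force: [1.9, 2.1, 2.7]
gripper_width: 0.0007
t 17.95 TCP in mount mm [-27.55 -59.55] z 75.37 z heading-yaw 89.89 tilt [0.02 0.01] F [1.94 2.09 2.69] w 0.0007
```

View pics/side6.png

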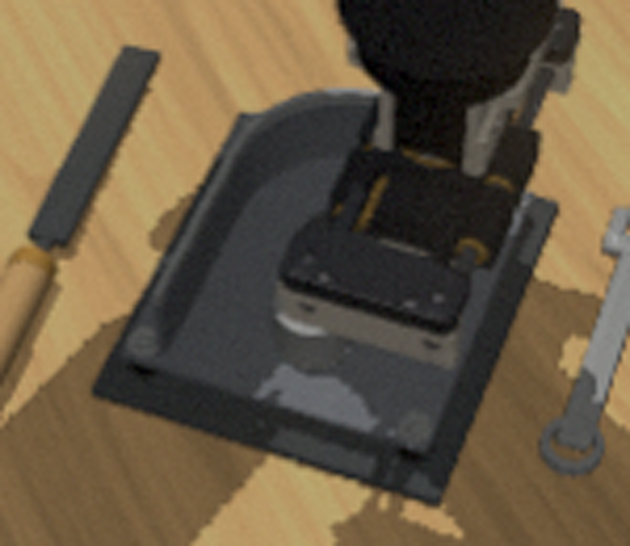

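View pics/scene6.png

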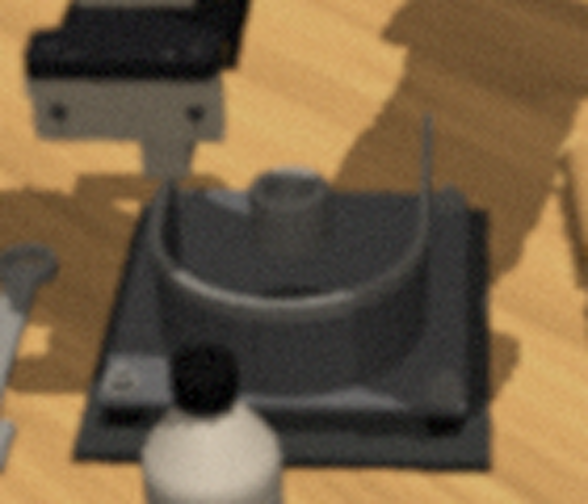

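The fingers are at the short leg's free end, still in contact at about 2.7 N, and nothing has moved. Lifting straight up and away.

```bash
python3 -m creep '{"jaw":[1,1,1,1,1,1,1,1,1,1],"translation":[[-0.002,0,0],[-0.005,0,0],[-0.01,0,0],[-0.02,0,0],[-0.03,0,0],[-0.03,0,0],[-0.03,0,0],[-0.02,0,0],[0,0,0],[0,0,0]],"roll":[0,0,0,0,0,0,0,0,0,0]}'; python3 -m creep '{"jaw":[1,1,1,1,1,1,1,1,1,1],"translation":[[0,0,-0.03],[0,0,-0.03],[0,0,-0.03],[0,0,-0.03],[0,0,-0.03],[0,0,-0.02],[0,0,0],[0,0,0],[0,0,0],[0,0,0]],"roll":[0,0,0,0,0,0,0,0,0,0]}';python3 g.py
python3 - <<'E'
from h import *
a=capture("scene")["image"][:,:,::-1];b=capture("side")["image"][:,:,::-1]
cv2.imwrite("pics/scene7.png",a);cv2.imwrite("pics/side7.png",b)
d=np.hstack([cv2.absdiff(a,cv2.imread("pics/scene0.png"))[120:320,150:400],cv2.absdiff(b,cv2.imread("pics/side0.png"))[140:340,160:410]])
cv2.imwrite("pics/d7.png",cv2.resize(np.vstack([np.hstack([a[120:320,150:400],b[140:340,160:410]]),np.clip(d*2.,0,255).astype(np.uint8)]),None,fx=1.5,fy=1.5))
E
```

```text
time_s: 19.05
tcp_pos: [0.554, -0.043, 0.223]
eef_rot: [-87.4, 90.0, 45.1]
contact_force: [-0.2, 0.3, -0.7]
gripper_width: 0.0005
time_s: 20.05
tcp_pos: [0.6687, -0.1676, 0.2226]
eef_rot: [5.2, 90.0, 137.8]
contact_force: [-0.0, -0.4, 0.5]
gripper_width: 0.0004
t 20.05 TCP in mount mm [ -27.37 -228.79] z 222.58 z heading-yaw 89.94 tilt [0.   0.01] F [-0.01 -0.42  0.51] w 0.0004
```

View pics/d7.png

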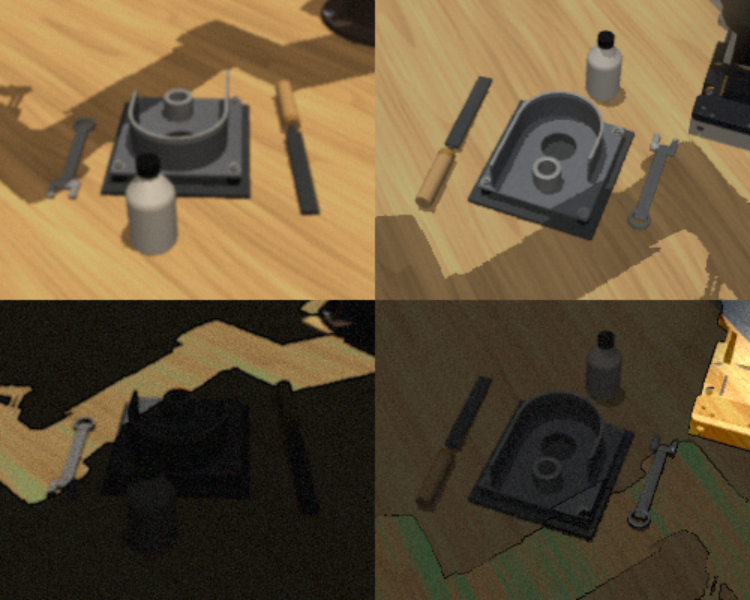

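The difference images show only shadow and lighting changes. There are no displaced edges on the guard or the bystanders, and the hand is clear. Handing in.

```bash
python3 -c "
from plant import *
print(close_job())"
```

```text
the job is handed in; nothing more can be done
None
```

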